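Find the hidden catch and open the die drawer of a wire winder

ROBOT

A 6-joint arm with a two-finger parallel gripper is mounted at the origin on the work surface. World frame = base frame: x ahead of the robot, y to its left, z up, the work surface at z = 0. Lengths are in mm, angles in degrees, forces in N, time in s.
With the tool pointing down it reaches from about 325 to 925 mm from the base axis. Payload 3.1 kg.
Tool frame: the origin (TCP) lies at the very end of the fingers, on their centre line; the grasp point (between the pads) lies grasp_offset behind it (grasp_offset is the distance from the TCP to the grasp point, in mm); z points along the fingers, x is the direction in which the jaws open and shut, and the axes are right-handed (so a half turn about z gives the same grasp; the last joint's range is limited). The gripper opens to 85 mm and grips with 20 to 120 N. Pads are 22 mm wide; open, the fingers measure 114 mm over their backs; the gripper's body (76 mm by 85 mm) begins 54 mm behind the grasp point. The pads swing forward as they close: fully open they stand 13 mm farther back than shut.
Start: joints at [-70.6, 12.427, 92.441, -0, 75.132, -6.429], TCP at [272.325, -562.564, 231.3] pointing down, gripper open.
Joint ranges: [-157.48, 157.48], [-44.54, 120.13], [17.64, 146.25], [-64.5, 244.5], [7.68, 150.69], [-147.95, 147.95]. Speed limits (degrees/s): [159.86, 159.86, 180, 180, 180, 180].

INTERFACE

Orientations are given as [roll, pitch, yaw] about the fixed x, y, z axes, in that order (R = Rz(yaw) Ry(pitch) Rx(roll)).
In Python, from station import * gives the robot as it stands. Calls block until the motion is done:
- goto(position, orientation): joint-space move of the TCP to a pose.
- move_l(position, attitude=None, speed=150): straight line of the TCP; attitude=None keeps the orientation; speed is the mean speed in mm/s.
- move_j(angles): joint-space move.
- grip(opening, squeeze=None): finger opening in mm; squeeze is the grip in N (None keeps the last); returns when the fingers have stopped.
- wait(seconds).
- solve_ik(position, orientation): joint angles nearest the present ones, or None.
- get_obs(): the state.
- get_image(name): name is "side" or "top" or "wrist"; returns the picture (480x640x3 uint8, red, green, blue); there is no depth.
- get_calibration(name): a dict with "fx", "fy", "cx", "cy" (pixels), "D" ([k1, k2, p1, p2, k3] as OpenCV has them; the pictures are not rectified), "R" (3x3) and "t" (3): a world point X has camera coordinates R X + t; the wrist camera has in their place "mount" (4x4, takes a point from camera to tool coordinates, whose origin is the TCP and whose axes are the tool frame's). Camera axes: x right, y down, z forward; pixel columns grow to the right and rows downward; lengths in mm; the calibration is good to about 2 mm. A picture is of the moment at which its call begins: read the wrist's pose just before it. get_calibration takes no time and is no camera call.
A pose or a line that the arm cannot do raises Unreachable and nothing moves.
- sign_off(): hands the job in, once; it reports no verdict.
Trained networks look in the newest picture that a camera, given by its name, has taken for a name from the list of things; names that differ only in an ending like _2 or _b are one class to them, and where a whole thing is asked for, a point or a joint stands for the part that bears it (a point fixed in the world has none). Each returns a list of dicts, best first, with "score" (0 to 1); they miss things now and then, are a little off and sometimes report something else, mostly with a low value. They report only what shows in the picture. A call takes as long as a camera call.
- spot_in(name, camera): "extent" ([centre column, centre row, width, height] in pixels, round what is visible of it).
- regions_of(name, camera): "region" (480x640 bool, what is visible of it) and "extent" ([centre column, centre row, width, height] in pixels, round what is visible of it).
The state is a dict: "t": time; "joint_pos": joint angles; "qvel": joint speeds; "effort": joint torques, N m; "tcp_pos": TCP position; "ee_rot": TCP orientation; "wrist_force": force on the tool from outside, world axes, zero at the start; "moment": the same for the moment, N m; "grip_width": finger opening in mm.
Only numpy, scipy, OpenCV 4.12 (cv2) and the standard library are available. Lean on these libraries where they do the work, as an engineer would, in place of code of your own. Each camera call takes 0.05 s, during which the arm holds its last target.

TASK

Open the die drawer under the wire winder. It is locked by a catch in a recess hidden somewhere along the dark steel ledge above the drawer, under a flush sprung flap that cannot be seen: slide a fingertip along the ledge, pressing lightly (never more than 40 N), until it drops in, and press the catch down so that the drawer springs ajar. Then draw the drawer fully out by its tab and let go, leaving the spool, the beaker and the bottle around it where they stand.

Things in the scene. Friction and masses are not known exactly. Their poses are not given: they have to be found in the camera images.
- ledge (a point): Middle of the ledge, on its top face: a smooth, rigid, level dark steel strip along the top of the winder's front, 115 above the table. Axes: x level into the machine, y along the ledge, z up. Measured from this point in mm: bare from y = -120 to 120 and x = -30 (front edge of the housing) to 22, where a fence rises 12. Behind it (x > 32) the deck is 14 higher than the ledge.
- ledge_left (a point): Left end of the bare ledge (its y = +120), on its top face; beyond it a grey hood, 13 higher than the ledge, covers the strip's end.
- ledge_right (a point): Right end of the bare ledge (its y = -120), on its top face; beyond it an equal hood.
- winder: The winder: light grey housing fixed to the table, 500 wide, 250 deep, 127 high, axes as the ledge; origin on the table 115 mm below point ledge. The winding head (spool, motor, control box) stands on its deck from 105 mm behind the ledge's middle line, up to 240 above the table.
- flap (a joint): Sinking of the flap over the recess in m, 0 flush to 0.016. The recess is 80 along the ledge's y and 48 along x (x = -26 to 22), its middle anywhere from y = -55 to 55. The flap stays level, starts to yield at 1 N, is 10 mm down at 2 N and there meets the catch; springs back when let go.
- catch (a joint): Travel of the catch under the flap in m: 0 at rest, 0.006 fully down, a hard stop. With the flap it starts to yield at about 5 N and is fully down at about 12 N; springs back up when let go. It frees the drawer from about 0.004, and the drawer springs ajar.
- tab (a point): Grip point of the drawer's pull tab, 88 above the table. The tab is an upright aluminium plate before the middle of the drawer's front, 12 thick (along the ledge's y), 36 long (along x), from 60 to 105 above the table, free on both sides. Shut, this point is 58 mm in front of the ledge's middle line; it moves with the drawer. Axes as the ledge.
- drawer (a joint): How far the drawer is out in m: 0 shut, 0.025 to 0.04 once sprung ajar, 0.100 at its stop. It slides along -x of the ledge and stays where it is left (friction about 1 N).
- spool: Loose wire spool standing upright on the table, 84 in diameter, 84 high; origin at the centre of its underside.
- beaker: Loose steel beaker, 72 in diameter, 80 high, open at the top; origin at the centre of its underside.
- wash_bottle: Loose white plastic bottle, 60 in diameter, 150 high; origin at the centre of its underside.

How it is judged (in metres and radians):
On the way:
1. the hidden catch has been pressed down (at least 3.5 mm) (value of joint catch above 0.0035 m), for 0.05 s.
At the end, for the whole second after the job is handed in: The drawer is out by at least 85 mm of its 100 mm and at rest, and the catch is back up (within 2 mm) with nothing pressing it (value of joint drawer above 0.085 m and velocity of joint drawer below 0.01 m/s and value of joint catch below 0.002 m); the robot touches nothing.
It fails at once if before the drawer has sprung ajar, the fingers press on anything (ledge, flap, housing, tab) with more than 40 N (value of joint drawer below 0.01 m and contact force between the fingers and anything else above 40 N).
It fails at once if the spool, the beaker or the bottle is moved by more than 20 mm (distance of any of spool, beaker, wash_bottle from where it was at the start of the episode above 0.02 m).
It also fails if it takes over 72 s, if anything falls off the work surface, if the arm or the gripper's body presses on something with over 40 N, if the wrist force passes 120 N, or if a joint passes its speed limit or range.

## Working session

There is one attempt and no reset: what is moved stays moved. The work goes in short steps, each a Python script; the robot and the scene stay as the last script left them, time stands still between calls to the robot, and variables do not carry over. Pictures are saved under pics/ and viewed, and the job is handed in when it is done.

```bash
ls; mkdir -p pics; python3 - <<'E'
from station import *
import cv2, numpy as np
o=get_obs(); print({k:np.round(v,2) for k,v in o.items()})
for c in ["side","top","wrist"]:
    im=get_image(c); cv2.imwrite(f"pics/a_{c}.png",im[:,:,::-1])
    print(c,get_calibration(c))
    for n in ["ledge","ledge_left","ledge_right","tab","spool","beaker","wash_bottle","winder"]:
        try: print(n,[(round(d['score'],2),np.round(d['extent'])) for d in spot_in(n,c)[:2]])
        except Exception as e: print(n,e)
print(get_obs()['t'])
E
```

```text
pics
{'t': np.float64(0.0), 'joint_pos': array([-70.6 ,  12.48,  92.53,  -0.  ,  75.13,  -6.43]), 'qvel': array([-0.04,  0.01,  0.07, -0.03,  0.04,  0.06]), 'effort': array([-0.000e+00, -3.968e+01, -3.039e+01, -0.000e+00,  1.000e-02,
        0.000e+00]), 'tcp_pos': array([ 272.04, -561.77,  229.95]), 'ee_rot': array([-1.7999e+02,  1.4000e-01, -6.4170e+01]), 'wrist_force': array([ 0.11,  1.38, -0.3 ]), 'moment': array([ 0.  , -0.  , -0.03]), 'grip_width': np.float64(85.49)}
side {'fx': 481.93711825786545, 'fy': 481.93711825786545, 'cx': 311.35278311727456, 'cy': 232.90360473100856, 'D': array([-0.03428957,  0.        ,  0.        ,  0.        ,  0.        ]), 'R': array([[ 0.46786338,  0.88369551, -0.01364192],
       [ 0.75893736, -0.4096256 , -0.50618273],
       [-0.45289949,  0.226471  , -0.86231835]]), 't': array([-178.85768563, -374.68003432, 1328.93914299])}
ledge [(0.77, array([423., 301., 295., 217.]))]
ledge_left [(0.57, array([423., 299., 297., 222.]))]
ledge_right [(0.92, array([425., 302., 295., 218.]))]
tab [(0.58, array([386., 226.,  17.,  21.]))]
spool [(0.8, array([43
[... 938 characters left out ...]
0., 253.,  37.,  28.]))]
winder [(0.89, array([274., 165., 201., 128.]))]
wrist {'fx': 359.6847645113882, 'fy': 359.6847645113882, 'cx': 316.93865090808487, 'cy': 241.4402708874521, 'D': array([0.01925765, 0.        , 0.        , 0.        , 0.        ]), 'mount': array([[ 9.99999920e-01,  3.68860153e-04, -1.56250778e-04,
        -9.73533942e-01],
       [-3.02509711e-04,  9.51041166e-01,  3.09064085e-01,
        -7.90057389e+01],
       [ 2.62602348e-04, -3.09064013e-01,  9.51041202e-01,
        -1.43211841e+02],
       [ 0.00000000e+00,  0.00000000e+00,  0.00000000e+00,
         1.00000000e+00]])}
ledge []
ledge_left []
ledge_right []
tab []
spool []
beaker []
wash_bottle []
winder []
1.35
```

View pics/a_side.png

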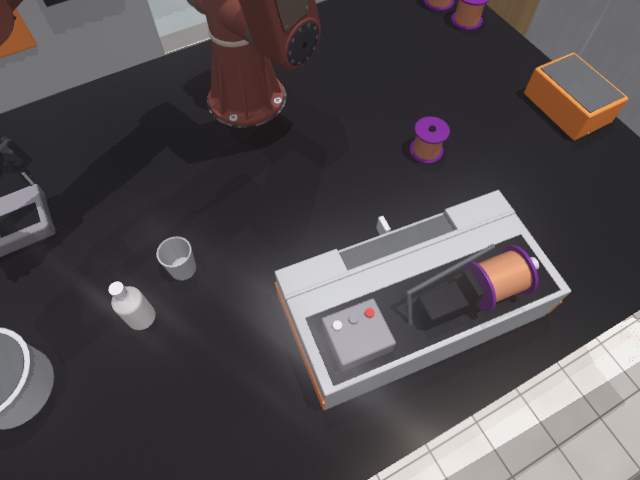

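View pics/a_top.png

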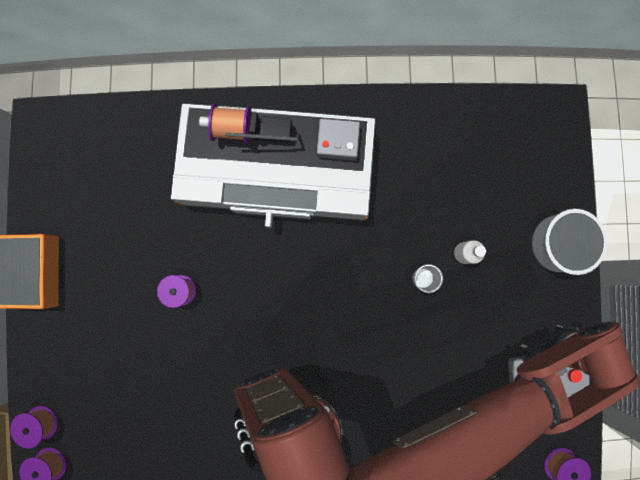

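```bash
python3 - <<'E'
import cv2
a=cv2.imread("pics/a_top.png")[170:235,165:385]; cv2.imwrite("pics/z_top.png",cv2.resize(a,None,fx=3.6,fy=3.6,interpolation=cv2.INTER_CUBIC))
a=cv2.imread("pics/a_side.png")[185:305,265:525]; cv2.imwrite("pics/z_side.png",cv2.resize(a,None,fx=3,fy=3,interpolation=cv2.INTER_CUBIC))
E
```

```text
(no output)
```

View pics/z_top.png

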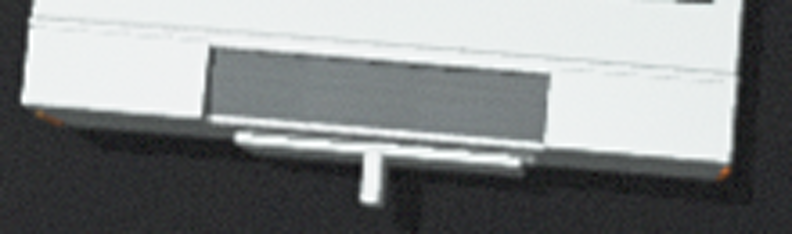

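View pics/z_side.png

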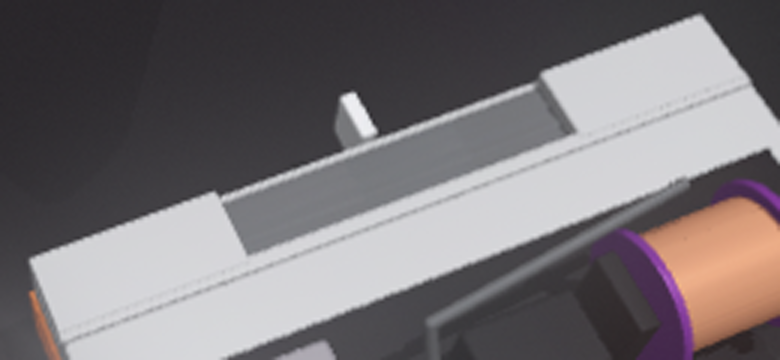

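```bash
cat > geo.py <<'E'
from station import *
import numpy as np, cv2
from scipy.optimize import least_squares
def proj(c,X):
    k=get_calibration(c); K=np.array([[k['fx'],0,k['cx']],[0,k['fy'],k['cy']],[0,0,1.]])
    return cv2.projectPoints(np.array(X,float).reshape(-1,1,3),cv2.Rodrigues(np.array(k['R']))[0],np.array(k['t'],float),K,np.array(k['D'],float))[0][:,0]
def tow(p,X):
    c,s=np.cos(p[2]),np.sin(p[2]); X=np.array(X,float)
    return np.c_[p[0]+c*X[:,0]-s*X[:,1],p[1]+s*X[:,0]+c*X[:,1],X[:,2]]
E
python3 - <<'E'
from geo import *
X=[(-30,250,128),(-30,-250,128),(22,120,127),(22,-120,127),(-30,120,128),(-30,-120,128)]
T=np.array([(22,105),(730,160),(212,47),(550,73),(207,119),(543,147)])/3.6+[165,170]
S=np.array([(703,14),(30,260),(577,132),(247,254),(543,73),(217,193)])/3+[265,185]
f=lambda p:np.r_[(proj('top',tow(p,X))-T).ravel(),(proj('side',tow(p,X))-S).ravel()]
r=least_squares(f,[650,100,-0.07],x_scale=[1,1,.01],loss='soft_l1'); print(r.x,np.degrees(r.x[2])); print(np.round(f(r.x).reshape(-1,2),1))
for n in [0,1]:
    g=(lambda p:f(p)[:12]) if n==0 else (lambda p:f(p)[12:])
    print(least_squares(g,r.x,x_scale=[1,1,.01]).x)
p=r.x
for c in('top','side'): print(c,'tab top',proj(c,tow(p,[(-76,0,105),(-40,0,105)])))
np.save('pose.npy',p)
print('ledge ends',tow(p,[(0,120,115),(0,-120,115),(-58,0,88)]))
# objects
from scipy.optimize import minimize
for n,t,s,h in [('spool',(177,291),(431,140),84),('beaker',(427,278),(176,258),80),('bottle',(470,253),(132,307),150)]:
    g=lambda q:np.r_[proj('top',[[q[0],q[1],h*.6]])[0]-t,proj('side',[[q[0],q[1],h*.5]])[0]-s]
    q=least_squares(g,[500,0]); print(n,q.x,q.fun, 'in ledge frame', np.array([[np.cos(p[2]),np.sin(p[2])],[-np.sin(p[2]),np.cos(p[2])]])@(q.x-p[:2]))
E
```

```text
[ 6.32759165e+02  6.41826390e+01 -1.02897421e-01] -5.8955879735130114
[[-0.5 -0.5]
 [ 0.1  0.2]
 [-0.8 -0.7]
 [-0.1 -0.4]
 [-1.5 -0.4]
 [ 0.1 -0.5]
 [-0.8 -0.5]
 [-0.9 -0.4]
 [ 0.2  0.4]
 [ 0.4  1.1]
 [-1.5 -0.4]
 [-0.5 -1. ]]
[ 6.31747902e+02  6.31075529e+01 -1.00776583e-01]
[ 6.33470692e+02  6.48408215e+01 -1.04816136e-01]
top tab top [[267.55499681 225.45525935]
 [268.83226572 211.42009974]]
side tab top [[380.5372213  216.34402988]
 [388.31640457 230.08117754]]
ledge ends [[645.08507817 183.54792651 115.        ]
 [620.43325257 -55.1826486  115.        ]
 [575.06594305  70.14016347  88.        ]]
spool [394.57554404 325.18832818] [-1.2228545  -0.80981856 -1.33618148  0.01334535] in ledge frame [-263.73324848  235.15990501]
beaker [ 410.50962375 -341.28642943] [0.22758151 1.44025184 0.69970975 1.19880902] in ledge frame [-179.4258672  -426.15300344]
bottle [ 484.52282296 -451.73333678] [ 1.81944144 -3.08995537  0.16864813 -2.8466986 ] in ledge frame [ -94.45948591 -528.41339191]
```

```bash
cat >> geo.py <<'E'
import station
P=np.load('pose.npy') if __import__('os').path.exists('pose.npy') else None
YAW=90+np.degrees(P[2]) if P is not None else None
def W(x,y,z): return tow(P,[(x,y,z)])[0].tolist()
def L(w):
    d=np.array(w[:2])-P[:2]; c,s=np.cos(P[2]),np.sin(P[2]); return np.array([c*d[0]+s*d[1],-s*d[0]+c*d[1],w[2]])
def F(): 
    o=get_obs(); return o['wrist_force'],L(o['tcp_pos']),o['t']
E
python3 - <<'E'
from geo import *
print('grasp_offset',getattr(station,'grasp_offset',None),YAW)
print(solve_ik(W(-2,-97,230),[180,0,YAW]))
grip(0,30)
goto(W(-2,-97,230),[180,0,YAW])
print(get_obs()['t'],get_obs()['grip_width'])
goto(W(-2,-97,135),[180,0,YAW]) if False else move_l(W(-2,-97,135),speed=120)
wait(.3)
for i in range(3): print(F())
print(get_obs()['ee_rot'],get_obs()['joint_pos'])
im=get_image('side'); cv2.imwrite('pics/b_side.png',im[100:340,220:540,::-1].repeat(2,0).repeat(2,1))
im=get_image('wrist'); cv2.imwrite('pics/b_wrist.png',im[:,:,::-1])
E
```

```text
grasp_offset 18.700000000000003 84.10441202648698
[-9.42542151e+00  1.20832227e+01  9.29912243e+01 -2.54444375e-14
  7.49255530e+01 -9.35298335e+01]
4.3833 -0.39682889170470464
(array([-0.50496649, -0.1894082 ,  0.22646089]), array([ -1.4945977 , -96.99021211, 135.83183842]), 5.625)
(array([-0.50496649, -0.1894082 ,  0.22646089]), array([ -1.4945977 , -96.99021211, 135.83183842]), 5.625)
(array([-0.50496649, -0.1894082 ,  0.22646089]), array([ -1.4945977 , -96.99021211, 135.83183842]), 5.625)
[1.79918173e+02 4.00588168e-03 8.41069402e+01] [-9.42214364e+00  1.74211046e+01  9.71472156e+01  1.14276097e-03
  6.53497610e+01 -9.35295626e+01]
```

View pics/b_side.png

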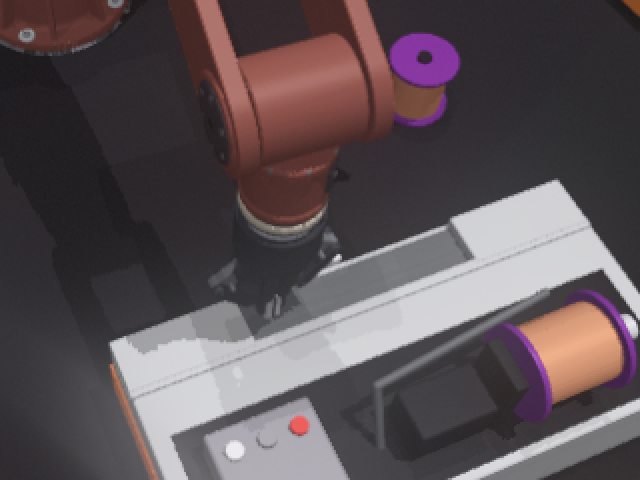

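View pics/b_wrist.png

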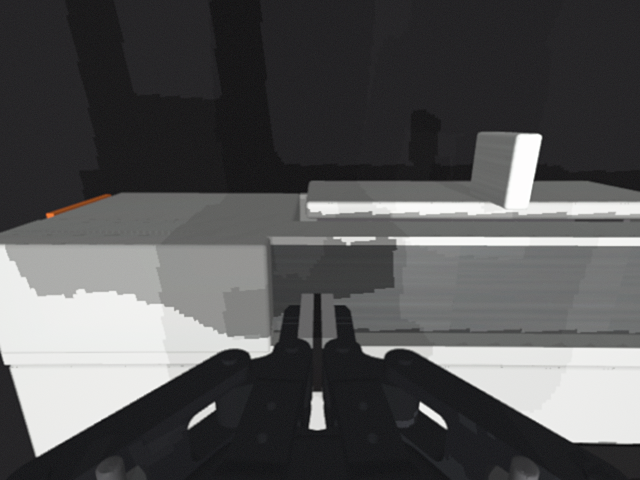

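```bash
python3 - <<'E'
from geo import *
move_l(W(-2,-97,121),speed=60); wait(.2)
f0,l,t=F(); print(np.round(f0,2),np.round(l,2),t)
z=121
while z>108:
    z-=0.5
    move_l(W(-2,-97,z),speed=30); 
    f,l,t=F(); d=f-f0
    if d[2]>1 or z%2==0: print(z,np.round(d,2),np.round(l,2),round(t,2))
    if d[2]>4: break
wait(.3); f,l,t=F(); print('settled',z,np.round(f-f0,2),np.round(l,2),t)
np.save('st.npy',np.r_[f0,z])
E
```

```text
[-0.34  0.24  0.26] [ -1.77 -97.01 121.2 ] 6.3083
120.0 [ 1.28 -0.   -0.22] [ -2.05 -96.98 119.96] 6.81
118.0 [ 0.64  0.27 -0.66] [ -2.06 -97.01 117.91] 7.81
116.0 [ 0.58 -1.29 -0.52] [ -2.04 -96.98 115.97] 8.81
114.5 [-1.12  0.78  4.68] [ -1.85 -97.   115.12] 9.56
settled 114.5 [-1.89 -0.86  4.97] [ -1.84 -96.99 115.11] 9.8583
```

```bash
python3 - <<'E'
from geo import *
s=np.load('st.npy'); f0=s[:3]; z=114.1; y=-97; hits=0
while y<97:
    y+=4
    move_l(W(-2,y,z),speed=25)
    f,l,t=F(); d=f-f0
    print(y,np.round(d,1),np.round(l,2),round(t,2))
    if abs(d).max()>25: break
    hits = hits+1 if d[2]<2.2 else 0
    if hits>=2: break
E
```

```text
-93 [-0.3 -2.3  4.9] [ -1.1  -94.13 115.07] 10.17
-89 [ 0.6 -3.1  4.8] [ -0.8  -89.76 115.11] 10.47
-85 [ 0.7 -3.2  4.5] [ -0.76 -85.55 115.09] 10.78
-81 [ 0.2 -2.7  5.1] [ -0.77 -81.51 115.08] 11.09
-77 [ 0.1 -2.5  4.8] [ -0.75 -77.51 115.1 ] 11.4
-73 [ 1.4 -3.1  4.6] [ -0.76 -73.49 115.09] 11.71
-69 [ 0.1 -3.2  5.4] [ -0.76 -69.48 115.11] 12.02
-65 [ 0.2 -3.3  4.8] [ -0.75 -65.49 115.11] 12.32
-61 [-0.5 -3.1  5.8] [ -0.78 -61.47 115.1 ] 12.63
-57 [-0.6 -2.7  4.4] [ -0.74 -57.49 115.13] 12.94
-53 [-0.3 -3.5  5.2] [ -0.77 -53.48 115.1 ] 13.25
-49 [ 1.  -2.5  5.4] [ -0.78 -49.5  115.08] 13.56
-45 [ 0.3 -2.8  5.4] [ -0.78 -45.5  115.09] 13.87
-41 [ 0.  -2.4  5. ] [ -0.78 -41.48 115.1 ] 14.18
-37 [-0.2 -3.2  4.9] [ -0.79 -37.49 115.14] 14.48
-33 [ 0.5 -2.1  5.4] [ -0.77 -33.47 115.12] 14.79
-29 [ 0.6 -3.3  4.7] [ -0.78 -29.5  115.12] 15.1
-25 [ 0.6 -2.3  5.2] [ -0.81 -25.58 115.08] 15.41
-21 [0.1 0.6 0.6] [ -2.28 -20.46 113.4 ] 15.72
-17 [-0.4 -0.9  1.9] [ -2.56 -16.43 113.6 ] 16.02
```

```bash
python3 - <<'E'
from geo import *
f0=np.load('st.npy')[:3]; z=114.1
for y in (-6,4):
    move_l(W(-2,y,z),speed=40); f,l,t=F(); print(y,np.round(f-f0,1),np.round(l,2),round(t,2))
    assert abs(f-f0).max()<12
while z>97:
    z-= 1 if z>107 else 0.6
    move_l(W(-2,4,z),speed=30); f,l,t=F(); d=f-f0
    print(round(z,1),np.round(d,1),np.round(l,2),round(t,2))
    if d[2]>14 or abs(d).max()>20 or (l[2]<99.6 and d[2]>10): break
wait(.2); f,l,t=F(); print(np.round(f-f0,1),np.round(l,2),t)
im=get_image('side'); cv2.imwrite('pics/c_side.png',im[100:340,220:540,::-1].repeat(2,0).repeat(2,1))
im=get_image('wrist'); cv2.imwrite('pics/c_wrist.png',im[:,:,::-1])
E
```

```text
-6 [-0.3  0.3 -0.1] [ -1.96  -5.36 114.17] 16.45
4 [-0.2  0.2  1.4] [ -1.97   4.54 114.16] 16.85
113.1 [1.1 1.5 0.9] [ -1.98   4.   113.06] 17.1
112.1 [0.6 0.7 0.7] [ -1.98   3.94 112.06] 17.35
111.1 [-0.4  0.7  1.2] [ -1.96   3.89 111.05] 17.6
110.1 [1.1 0.  0.9] [ -1.96   3.92 110.06] 17.85
109.1 [ 0.1 -0.6  1.6] [ -1.95   3.93 109.08] 18.1
108.1 [0.3 0.4 1. ] [ -1.96   3.94 108.08] 18.35
107.1 [-0.1 -0.   2.3] [ -1.93   3.98 107.08] 18.6
106.1 [-0.3 -0.6  1.1] [ -1.95   3.95 106.08] 18.85
105.5 [ 0.2 -0.7  1.4] [ -1.96   3.95 105.52] 19.1
104.9 [ 0.9 -1.   2.3] [ -1.95   3.97 105.09] 19.35
104.3 [-0.9 -1.   6.1] [ -1.92   3.98 104.87] 19.6
103.7 [-1.6 -0.8  5.5] [ -1.92   3.97 104.47] 19.85
103.1 [-2.  -0.3  6.6] [ -1.89   3.97 104.  ] 20.1
102.5 [-2.4 -0.6  6.6] [ -1.89   3.97 103.49] 20.35
101.9 [-1.4 -1.1  7.3] [ -1.88   3.97 103.02] 20.6
101.3 [-2.3 -1.   7.4] [ -1.85   3.95 102.56] 20.85
100.7 [-2.4 -0.8  8.7] [ -1.9    3.96 102.04] 21.1
100.1 [-2.2 -0.7  7.1] [ -1.82   3.98 101.41] 21.35
99.5 [-2.9 -1.   8.3] [ -1.86   3.98 100.89] 21.6
98.9 [-2.9 -0.   8. ] [ -1.81   3.98 100.46] 21.85
98.3 [-2.3 -0.6  9.2] [-1.81  3.96 99.97] 22.1
97.7 [-3.2 -1.2 10.3] [-1.78  3.98 99.53] 22.35
[-3.9 -1.4 10.2] [-1.81  3.97 99.54] 22.55
```

View pics/c_wrist.png

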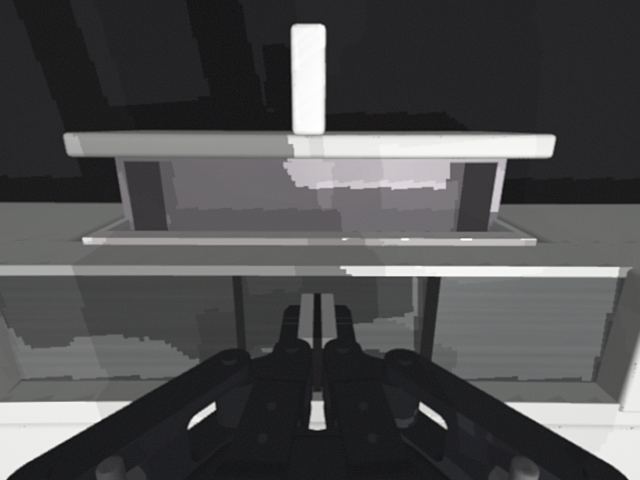

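View pics/c_side.png

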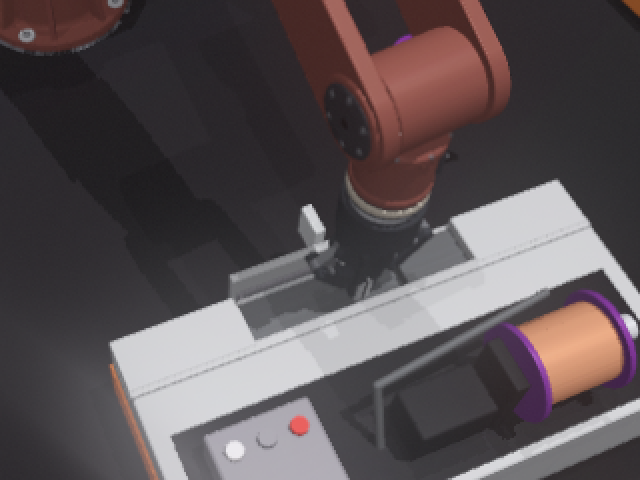

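```bash
python3 - <<'E'
from geo import *
move_l(W(-2,4,150),speed=80)
goto(W(-60,0,240),[180,0,YAW]); wait(.2)
o=get_obs(); im=get_image('wrist'); cv2.imwrite('pics/d_wrist.png',im[:,:,::-1])
r=spot_in('tab','wrist'); print([(round(d['score'],2),np.round(d['extent'])) for d in r])
from scipy.spatial.transform import Rotation as R
T=np.eye(4);T[:3,:3]=R.from_euler('xyz',o['ee_rot'],degrees=True).as_matrix();T[:3,3]=o['tcp_pos']
k=get_calibration('wrist'); M=np.linalg.inv(T@k['mount']); 
K=np.array([[k['fx'],0,k['cx']],[0,k['fy'],k['cy']],[0,0,1.]])
np.savez('d.npz',M=M,K=K,D=k['D'])
for s in (25,30,35,40):
    X=tow(P,[(-76-s,-6,105),(-76-s,6,105),(-40-s,-6,105),(-40-s,6,105)])
    print(s,np.round(cv2.projectPoints(X,cv2.Rodrigues(M[:3,:3])[0],M[:3,3],K,np.array(k['D'],float))[0][:,0]).tolist())
im=get_image('top'); cv2.imwrite('pics/d_top.png',cv2.resize(im[170:260,190:350,::-1],None,fx=5,fy=5))
print(o['t'])
E
```

```text
[(0.88, array([316., 209., 242., 100.]))]
25 [[308.0, 180.0], [324.0, 180.0], [309.0, 226.0], [324.0, 226.0]]
30 [[308.0, 173.0], [324.0, 173.0], [309.0, 219.0], [324.0, 219.0]]
35 [[308.0, 167.0], [324.0, 167.0], [309.0, 213.0], [324.0, 213.0]]
40 [[308.0, 160.0], [324.0, 160.0], [309.0, 207.0], [324.0, 207.0]]
24.1583
```

View pics/d_wrist.png

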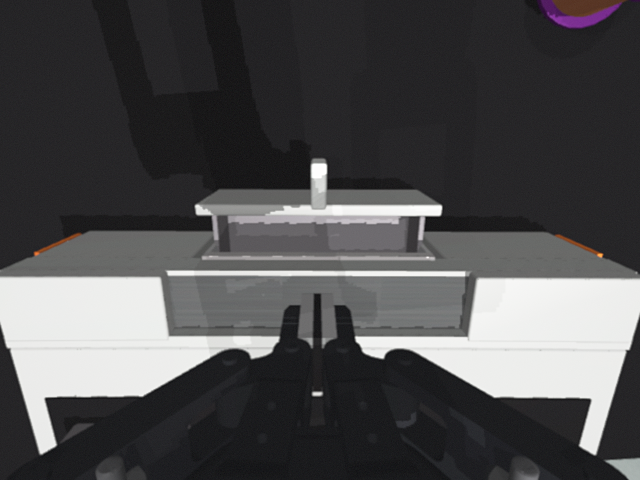

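```bash
python3 - <<'E'
from geo import *
goto(W(-102,1,200),[180,0,YAW])
grip(60,25)
move_l(W(-102,1,120),speed=120); wait(.15); f0,l,t=F(); print(np.round(l,1),t)
z=120
while z>70:
    z-=10; move_l(W(-102,1,z),speed=80); f,l,_=F()
    if abs(f-f0).max()>8: print('contact',z,f-f0); break
f,l,t=F(); print(np.round(f-f0,1),np.round(l,1),t)
im=get_image('wrist'); cv2.imwrite('pics/e_wrist.png',im[:,:,::-1])
E
```

```text
[-100.9    1.1  121.3] 26.2167
[ 0.4 -1.2  0.1] [-102.8    0.9   69.1] 27.5917
```

View pics/e_wrist.png

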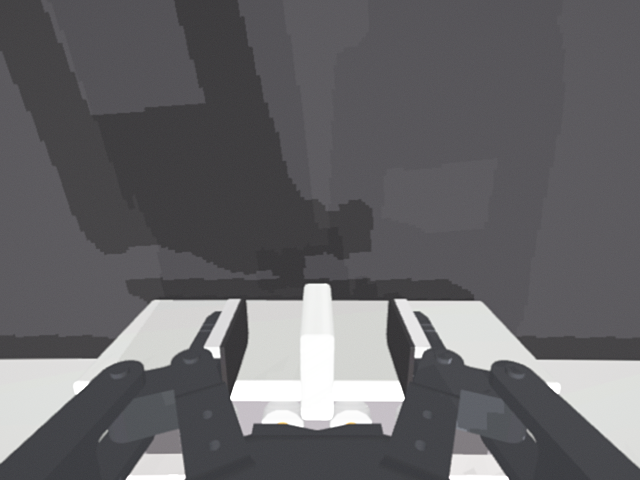

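The tab (columns 303–333) stands centred between the open fingers (pads at about 240 and 392). Next I close on it and pull.

```bash
python3 - <<'E'
from geo import *
g=grip(0,30); o=get_obs(); print(g,o['grip_width'],o['wrist_force'],L(o['tcp_pos']))
for x in (-117,-132,-147,-158):
    move_l(W(x,1,70),speed=60); f,l,t=F(); print(x,np.round(f,1),np.round(l,1),round(t,2),get_obs()['grip_width'])
    if abs(f).max()>30: break
wait(.3); print(get_obs()['wrist_force'])
im=get_image('wrist'); cv2.imwrite('pics/f_wrist.png',im[:,:,::-1])
E
```

```text
False 11.303112310952974 [-0.24623019 -1.10319181  1.48396405] [-101.73497859    0.90141474   70.34429142]
-117 [-0.9 -2.1  3.3] [-117.6    0.9   70.3] 28.53 11.673974612299713
-132 [-0.9 -1.9  3.8] [-132.7    1.    70.3] 28.93 11.434045346030373
-147 [-0.7 -2.9  5.9] [-148.     1.    70.3] 29.33 11.96138524845931
-158 [-0.8 -0.5  5.4] [-159.4    1.1   70.3] 29.67 11.785489116288135
[-0.996623   -0.85489327  6.81762745]
```

View pics/f_wrist.png

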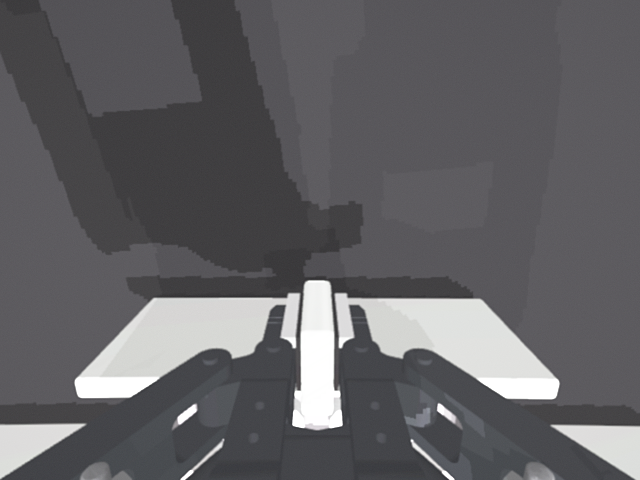

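```bash
python3 - <<'E'
from geo import *
f0=F()[0]; x=-158
while x>-166:
    x-=1; move_l(W(x,1,70),speed=30); f,l,t=F(); print(x,np.round(f-f0,1),np.round(l,1))
    if abs((f-f0)[:2]).max()>6: break
x=l[0]+0.0
move_l(W(x,1,70),speed=30)
print(grip(60,25)); wait(.3); print(get_obs()['wrist_force'],get_obs()['grip_width'])
move_l(W(x,1,230),speed=120)
goto(W(-230,1,300),[180,0,YAW]); wait(.3)
o=get_obs(); im=get_image('wrist'); cv2.imwrite('pics/g_wrist.png',im[:,:,::-1])
im=get_image('top'); cv2.imwrite('pics/g_top.png',im[:,:,::-1])
im=get_image('side'); cv2.imwrite('pics/g_side.png',im[:,:,::-1])
for c in('top','side'):
  for n in ['spool','beaker','wash_bottle','tab']: print(c,n,[(round(d['score'],2),np.round(d['extent'])) for d in spot_in(n,c)[:1]])
  for s in (85,92,100): print(s,np.round(proj(c,tow(P,[(-76-s,1,105),(-40-s,1,105)])),1).tolist())
print(o['wrist_force'],get_obs()['t'])
E
```

```text
-159 [-0.1 -1.2  0.8] [-159.9    1.    70.3]
-160 [ 0.4 -1.   0.4] [-160.6    1.    70.3]
-161 [ 0.1 -0.9  0.5] [-161.5    1.    70.3]
-162 [ 1.7 -0.9  0.9] [-162.4    1.    70.3]
-163 [ 0.8 -0.6  0.2] [-163.3    1.    70.3]
-164 [ 0.5 -0.9  0.4] [-164.3    1.1   70.3]
-165 [ 3.2 -0.9 -0.7] [-164.7    1.1   70.3]
-166 [ 5.9 -1.3 -3.5] [-164.7    1.1   70.3]
False
[ 0.21646555  0.34540311 -1.66631716] 59.9309866226992
top spool [(0.88, array([172., 289.,  28.,  36.]))]
top beaker [(0.75, array([428., 279.,  33.,  29.]))]
top wash_bottle [(0.82, array([472., 253.,  36.,  25.]))]
top tab [(0.34, array([275., 185., 203., 161.]))]
85 [[264.2, 258.8], [265.4, 244.6]]
92 [[263.9, 261.5], [265.2, 247.4]]
100 [[263.6, 264.7], [264.9, 250.5]]
side spool [(0.69, array([430., 140.,  43.,  46.]))]
side beaker [(0.93, array([174., 259.,  37.,  45.]))]
side wash_bottle [(0.84, array([133., 306.,  48.,  51.]))]
side tab [(0.74, array([373., 215.,  99.,  72.]))]
85 [[363.6, 185.5], [370.8, 198.2]]
92 [[362.2, 183.1], [369.4, 195.7]]
100 [[360.6, 180.4], [367.8, 192.9]]
[0.64555337 0.01435765 0.39930582] 35.8833
```

View pics/g_side.png

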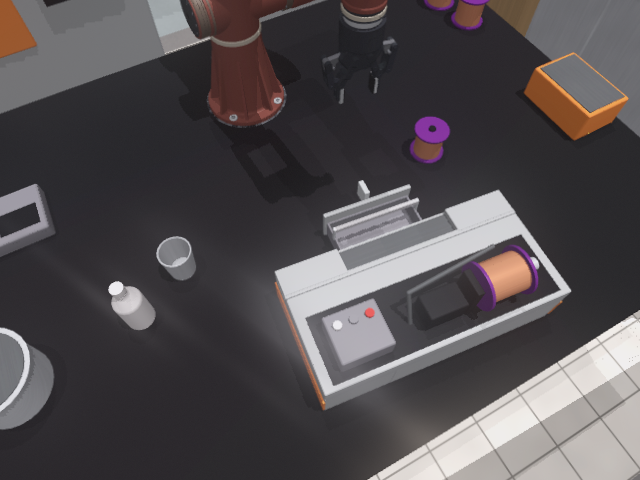

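View pics/g_top.png

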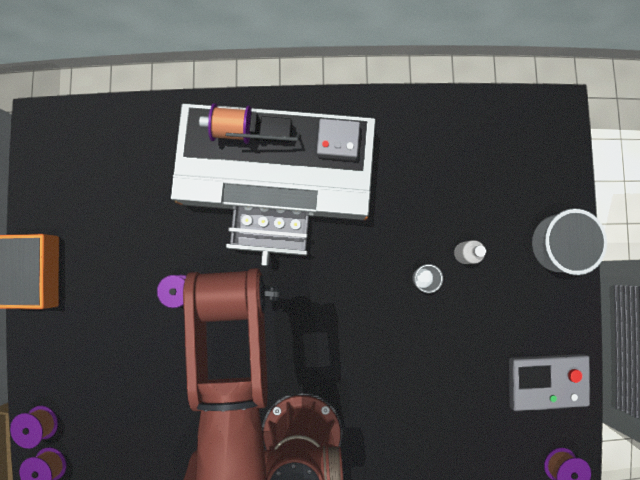

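View pics/g_wrist.png

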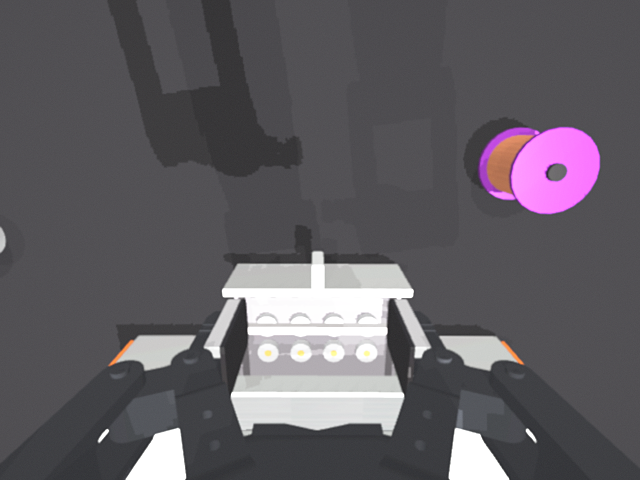

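```bash
python3 -c "
from station import *
print(get_obs()['t']); sign_off()"
```

```text
35.8833
the job is handed in; nothing more can be done
```

I opened the drawer fully and handed the job in at 35.9 s of the 72 s allowed; no verdict is reported.

- **Finding the flap:** I slid the closed fingertips along the ledge from its right end at about 5 N. They dropped in at about y = -23, which puts the middle of the recess near y = +3.
- **Pressing the catch:** I pressed it down at y = 4 to 99.5 mm above the table, about 5.5 mm of catch travel. The force stayed around 10 N, and the drawer sprang ajar by about 40 mm.
- **Opening the drawer:** I gripped the tab and drew it out until it met the stop. Then I let go and moved the arm clear.

**Last checks:**
- **Drawer:** In the top and side pictures the tab tip sits close to where my model puts it for a drawer about 100 mm out.
- **Loose things:** The spool, beaker and bottle appear where they were at the start. One detection of the spool in the top picture was 5 pixels off because the arm partly hid it, but the side picture shows it unmoved.
- **Robot:** Its wrist force is near zero, and nothing is touching the flap or the tab. I didn't measure the catch itself after letting go.

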